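# Press a glued heel lift in a screw press

## Robot

A 6-joint arm with a two-finger parallel gripper is mounted at the origin on the work surface. World frame = base frame: x ahead of the robot, y to its left, z up, the work surface at z = 0. Lengths are in m, angles in degrees, forces in N, time in s.
With the tool pointing down it reaches from about 0.325 to 0.9 m from the base axis. Payload 3.5 kg.
Tool frame: the origin (TCP) lies at the very end of the fingers, on their centre line; the grasp point (between the pads) lies r.grip_point_offset behind it (r.grip_point_offset is the distance from the TCP to the grasp point, in m); z points along the fingers, x is the direction in which the jaws open and shut, and the axes are right-handed (so a half turn about z gives the same grasp; the last joint's range is limited). The gripper opens to 85 mm and grips with 20 to 120 N. Pads are 22 mm wide; open, the fingers measure 114 mm over their backs; the gripper's body (76 mm by 85 mm) begins 54 mm behind the grasp point. The pads swing forward as they close: fully open they stand 13 mm farther back than shut.
Start: joints at [-82.07, 15.837, -1.513, 72.651, 0, 84.076], TCP at [0.15, -0.607, 0.231] pointing down, gripper open.
Joint ranges: [-178.77, 178.77], [-48.84, 107.48], [-61.69, 71.31], [-111.58, 123.2], [-90, 87.43], [-180, 180]. Speed limits (degrees/s): [147.25, 147.25, 180, 180, 180, 180].

## Interface

Orientations are given as a 3x3 rotation matrix whose columns are the frame's x, y, z axes.
In Python, from cell import sense, viewer, sign_off, r gives the robot as it stands.
- The arm moves only by the tool send_rows, never from a script. Its argument "deltas" is a list of rows, each an object with "offset": the shift along the tool's x, y, z in mm, a list of three; "turn": the turn about the tool's z in degrees; "jaw": the closure in counts, from 0 (fully open) to 255 (shut). In form: [{"offset": [x, y, z], "turn": turn, "jaw": jaw}, ...]. A call has 1 to 20 rows; each row is the pose to reach, as a shift and turn from the pose commanded when the call began, along the tool's axes at that moment; what a row does not reach only later rows make up. A row lasts 1/8 s, in which the tool goes at most 62.5 mm and 10.7 degrees, less where a joint would pass 70% of its speed; a pose out of reach is approached as far as the arm can. A call with a gripper value outside its range is refused whole. The fingers move at their own pace and stop on an object; the grip force is fixed at half the most. Time passes only in rows, so rows that repeat a pose let the fingers close. It gives the time, the measured TCP pose, the force and the opening at its end, in the units of the state.
- sense(): the state, without advancing time (a new reading comes with each control period).
- viewer.camera(name): name is "side" or "top" or "wrist"; returns a dict with "color" (400x640x3 uint8, red, green, blue), "intrinsics" (3x3 intrinsics, pixels), "R" (3x3) and "t" (3): a world point X has camera coordinates R X + t; the wrist camera has in their place "T_tool_cam" (4x4, takes a point from camera to tool coordinates, whose origin is the TCP and whose axes are the tool frame's). Camera axes: x right, y down, z forward; pixel columns grow to the right and rows downward; lengths in m; the calibration is good to about 2 mm. The wrist camera is an equidistant fisheye: a pixel r from the principal point sees the ray r / f radians off the axis. A picture is of the moment at which its call begins: read the wrist's pose just before it. There is no depth.
- sign_off(): hands the job in, once; it reports no verdict.
The state is a dict: "time_s": time; "qpos": joint angles; "dq": joint speeds; "effort": joint torques, N m; "ee_pos": TCP position; "eef_rot": TCP orientation; "ft_force": force on the tool from outside, world axes, zero at the start; "wrist_torque": the same for the moment, N m; "gripper_width": opening from 0.0 (shut) to 1.0 (fully open).
Only numpy, scipy, OpenCV 4.12 (cv2) and the standard library are available. Lean on these libraries where they do the work, as an engineer would, in place of code of your own. Each camera call takes 0.05 s, during which the arm holds its last target.

## Task

One of the two cork sandal soles has a thick rubber heel lift freshly glued on its heel. Lay that sole on the bed of the screw press, heel first, and slide it gently home against the press's upright so that the lift lies squarely under the foot of the screw; then turn the T-handle down until you feel it clamp firmly, without crushing the work, and let go, leaving it clamped. Leave the other sole, the glue tin, the hammer and the rasp where they are.

Things in the scene. Friction and masses are not known exactly. Their poses are not given: they have to be found in the camera images.
- sole_mid (a point): Mid-waist of the sole with the rubber heel lift, half-way up its 24 mm, near the centre of mass (0.3 kg). x points to the heel, z up. The sole is flat, 240 mm long (heel end 108 mm along +x, toe 132 mm along -x), 52 mm wide with straight sides from x = -30 to +20 mm, 74 mm wide at the ball.
- heel_end (a point): Rearmost point of that sole's round 56 mm wide heel, half-way up the cork's 24 mm; axes as sole_mid. The D-shaped rubber lift on top of the heel is 60 mm long, its middle 34 mm before this point; its thickness differs from shoe to shoe, 8 to 14 mm, so that its flat top is 32 to 38 mm above the sole's underside.
- pair_mid (a point): The other sole of the pair, of the same outline and thickness, without a heel lift; the same point and axes. To be left alone.
- press: Small green cast-iron screw press, bolted down. Origin on the bench below the screw's axis, x from its open front to the upright at its back. Bed 30 mm high: heel table 70 mm wide from x = -38 to +34 mm, before it a tongue 32 mm wide out to x = -171 mm (fingers clear it). Above the bed, 98 to 138 mm up, a round boss of 21 mm radius about the axis and an arm back to the upright.
- column: The press's upright, 40 by 50 mm in section, 140 mm high, the stop for the heel: its flat front face is at x = +34 mm in the press's frame. Origin and axes are those of the press, not its own middle.
- handle (a point): Middle of the T-handle, on the screw's axis: a level round steel bar 12 mm thick and 84 mm long with 16 mm balls at its ends, on a 10 mm thick neck 32 mm long. y runs along the bar. 200 mm above the bench at screw = 0; it sinks as the screw is turned in.
- screw (a joint): Turn of handle and screw, rad, 0 to 8: grows clockwise as seen from above, lowering handle and foot by 20 mm a turn (3.18 mm per rad). Turned free it resists with 0.1 N m; once the foot bears, by about 1 N m more per rad: 0.3 only nips the work, about 0.75 clamps it firmly, 1.3 crushes it. With the hand held still less than half of that rise is left to feel (0.25 to 0.3 N m). It stays where left.
- foot: The flat steel button, 30 mm across, at the lower end of the screw; origin at the centre of its underside, 76.5 mm above the bench at screw = 0. It turns with the screw. At the start it is high enough for the sole to slide in under it with 4 mm or more to spare.
- tin: Glue tin, 80 mm across, 95 mm high, standing on the bench; origin at the centre of its underside.
- hammer: Hammer 260 mm long with a wooden handle, lying on the bench; origin at its middle, on the bench.
- rasp: Flat steel rasp with a wooden handle, about 255 mm long, lying on the bench; origin near its middle, on the bench.
Things that resemble listed ones, but are neither listed nor needed, are in the scene too. Leave any purple look-alike of the part that bears sole_mid alone.

How it is judged:
By the outcome, as a careful person would: the job done as asked, in the order asked, and still so for the second after the job is handed in, with the robot touching nothing.
It also fails if it takes over 72 s, if anything falls off the work surface, if the arm or the gripper's body presses on something with over 40 N, if the wrist force passes 120 N, or if a joint passes its speed limit or range.

## Working session

There is one attempt and no reset: what is moved stays moved. The work goes in short steps, Python scripts to look and compute and a tool call to move; the robot and the scene stay as the last step left them, time stands still between calls to the robot, and variables do not carry over. Pictures are saved under pics/ and viewed, and the job is handed in when it is done.

Besides the shell and the picture viewer there is one more tool, called after "Call:" as name([rows], argument=value, ...), one row to a line, values as JSON. send_rows: Moves the arm, as the interface text tells. Its arguments: {"type":"object","properties":{"deltas":{"type":"array"}},"required":["deltas"]}

```bash
ls; mkdir -p pics
python3 - <<'E'
from cell import sense, viewer, r
import cv2
s=sense()
for k,v in s.items(): print(k,v)
print(r.grip_point_offset,[a for a in dir(r) if a[0]!='_'])
for n in("side","top","wrist"):
    c=viewer.camera(n); cv2.imwrite(f"pics/{n}0.png",c["color"][:,:,::-1])
    print(n,{k:v for k,v in c.items() if k!="color"})
E
```

```text
pics
time_s 0.0
qpos [-8.20735433e+01  1.58791791e+01 -1.60011804e+00  7.26494288e+01
 -1.11876417e-04  8.40756062e+01]
dq [ 0.01801125  0.03052921 -0.07056595  0.06819235 -0.07490345 -0.01484222]
effort [-1.51011751e-03 -4.45505977e+01  2.95205784e+01  1.63076160e-02
 -3.45467117e-05  1.26994575e-06]
ee_pos [ 0.14950219 -0.60604234  0.230131  ]
eef_rot [[ 2.39394907e-01 -9.70922232e-01 -3.11756694e-04]
 [-9.70919710e-01 -2.39395000e-01  2.22495494e-03]
 [-2.23489121e-03 -2.29952162e-04 -9.99997476e-01]]
ft_force [0.55142104 0.86521575 0.53451348]
wrist_torque [-0.03512089 -0.00544451 -0.00313584]
gripper_width 1.0016578133656946
0.0187 ['PlanningError', 'grip_point_offset']
side {'intrinsics': array([[433.84431548,   0.        , 322.46593294],
       [  0.        , 433.84431548, 198.39369406],
       [  0.        ,   0.        ,   1.        ]]), 'R': array([[-0.99529529, -0.09534708, -0.01721119],
       [-0.06225327,  0.76545291, -0.64047355],
       [ 0.07424164, -0.63638886, -0.76778734]]), 't': array([0.5110847 , 0.1103616 , 1.31311023])}
top {'intrinsics': array([[384.30117781,
[... 169 characters left out ...]
72,  0.0013612 ],
       [-0.99376709,  0.01196869, -0.11083197],
       [ 0.11080733, -0.00270428, -0.99383823]]), 't': array([-0.01526727,  0.53553711,  1.10606213])}
wrist {'intrinsics': array([[309.70691629,   0.        , 317.37049217],
       [  0.        , 309.70691629, 197.41362608],
       [  0.        ,   0.        ,   1.        ]]), 'T_tool_cam': array([[ 9.99999908e-01, -1.34321844e-04, -4.07282525e-04,
         4.25235101e-04],
       [ 2.60543917e-04,  9.44615688e-01,  3.28178510e-01,
        -8.54684263e-02],
       [ 3.40643920e-04, -3.28178585e-01,  9.44615636e-01,
        -1.42829603e-01],
       [ 0.00000000e+00,  0.00000000e+00,  0.00000000e+00,
         1.00000000e+00]])}
```

View pics/side0.png

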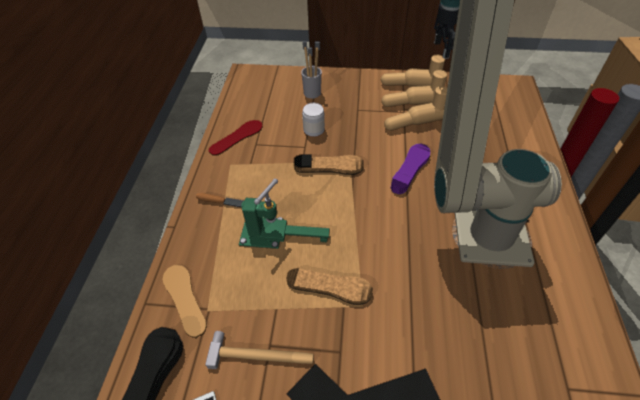

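View pics/top0.png

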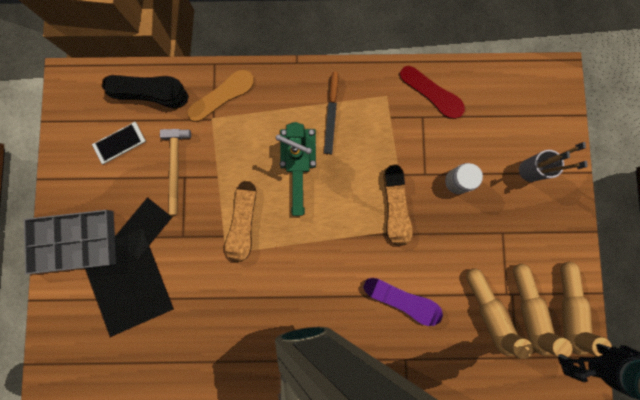

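View pics/wrist0.png

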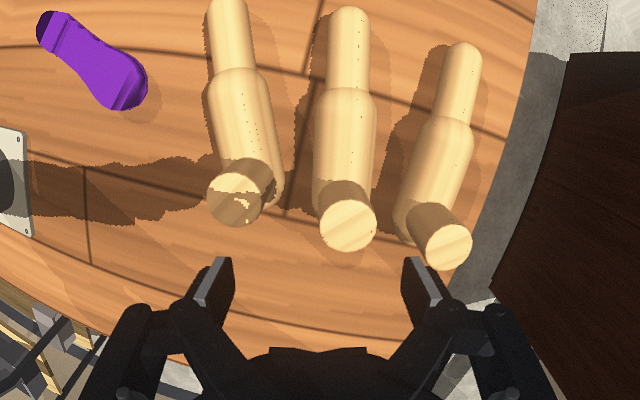

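Run:
```python
import cv2,numpy as np
t=cv2.imread("pics/top0.png"); s=cv2.imread("pics/side0.png")
f=lambda i,k:cv2.resize(i,None,fx=k,fy=k,interpolation=cv2.INTER_CUBIC)
a=f(t[100:270,210:420],3.8); cv2.imwrite("pics/topc.png",a[:600])
cv2.imwrite("pics/sidec.png",f(s[140:310,190:390],3.5))
```

```text
(no output)
```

View pics/topc.png

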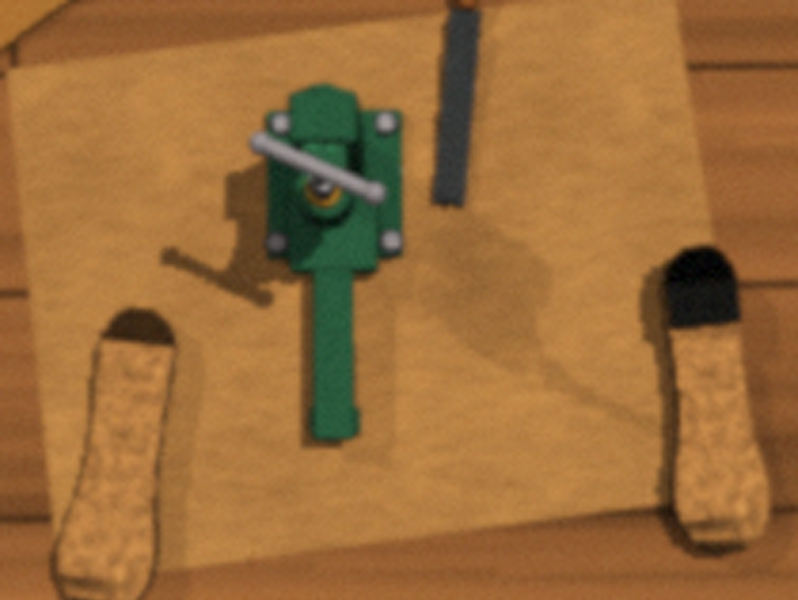

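View pics/sidec.png

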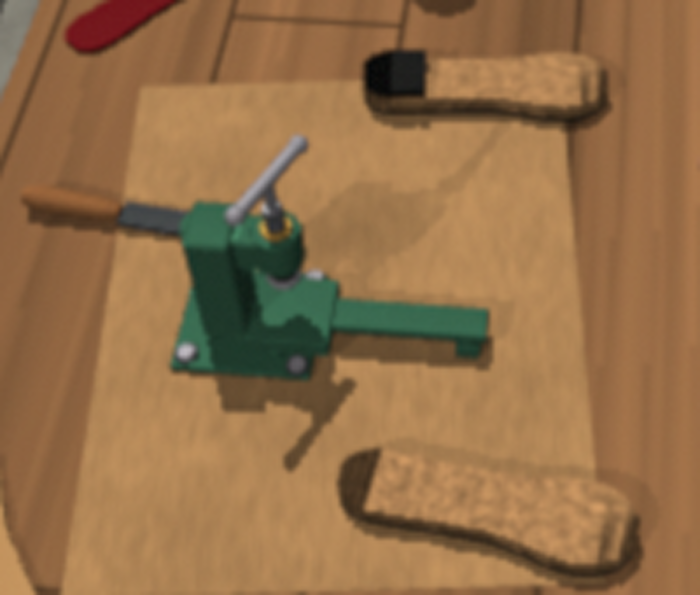

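```bash
cat > h.py <<'E'
import numpy as np,cv2
from scipy.optimize import least_squares
import json
from cell import sense,viewer,r
def cam(n,save=None):
    s=sense(); c=viewer.camera(n)
    if n=="wrist":
        T=np.eye(4);T[:3,:3]=s["eef_rot"];T[:3,3]=s["ee_pos"]
        W=T@c["T_tool_cam"]; c["Rcw"]=W[:3,:3]; c["o"]=W[:3,3]
    else:
        c["Rcw"]=c["R"].T; c["o"]=-c["R"].T@c["t"]
    c["name"]=n
    if save:
        cv2.imwrite(f"pics/{save}.png",c["color"][:,:,::-1])
        np.savez(f"pics/{save}.npz",K=c["intrinsics"],Rcw=c["Rcw"],o=c["o"],fish=n=="wrist")
    return c
def ld(n): 
    d=dict(np.load(f"pics/{n}.npz")); d["fish"]=bool(d["fish"]); return d
def ray(d,p):
    K=d["K"]; x=(p[0]-K[0,2])/K[0,0]; y=(p[1]-K[1,2])/K[1,1]
    if d["fish"]:
        th=np.hypot(x,y); v=np.array([x/th*np.sin(th),y/th*np.sin(th),np.cos(th)])
    else: v=np.array([x,y,1.]);v/=np.linalg.norm(v)
    return d["Rcw"]@v
def onz(d,p,z):
    v=ray(d,p); return d["o"]+v*(z-d["o"][2])/v[2]
def tri(obs):
    A=0;b=0
    for d,p in obs:
        v=ray(d,p);M=np.eye(3)-np.outer(v,v);A=A+M;b=b+M@d["o"]
    X=np.linalg.solve(A,b)
    return X,[1e3*np.linalg.norm((np.eye(3)-np.outer(ray(d,p),ray(d,p)))@(X-d["o"])) for d,p in obs]
def proj(d,X):
    v=d["Rcw"].T@(np.asarray(X)-d["o"]); K=d["K"]
    if d["fish"]:
        rr=np.hypot(v[0],v[1]);th=np.arctan2(rr,v[2]);x,y=v[:2]/rr*th
    else: x,y=v[:2]/v[2]
    return np.array([K[0,0]*x+K[0,2],K[1,1]*y+K[1,2]])
E
python3 - <<'E'
from h import *
np.set_printoptions(precision=4,suppress=True)
cam("top","top1");cam("side","side1")
T=ld("top1");S=ld("side1")
tc=lambda x,y:(210+x/3.8,100+y/3.8); sc=lambda x,y:(190+x/3.5,140+y/3.5)
print("o",T["o"],S["o"])
for n,a,b in [("lift front L",(668,328),(427,96)),("lift front R",(740,320),(425,55)),("toe",(715,545),(605,90)),("heel rear",(700,247),(365,72)),
  ("handle ball L",(258,143),(233,215)),("ball R",(376,191),(300,146)),("tongue tip L",(313,437),(487,335)),("tongue tip R",(357,437),(488,311))]:
    print(n,tri([(T,tc(*a)),(S,sc(*b))]))
E
```

```text
o [ 0.4095 -0.0187  1.1586] [0.4181 0.7999 1.0877]
lift front L (array([ 0.5696, -0.213 ,  0.0264]), [np.float64(0.4804310725632863), np.float64(0.48043107256343254)])
lift front R (array([ 0.5767, -0.2699,  0.0251]), [np.float64(0.7928612982530429), np.float64(0.7928612982531293)])
toe (array([ 0.3992, -0.2464,  0.0142]), [np.float64(1.582943590265538), np.float64(1.5829435902656235)])
heel rear (array([ 0.6337, -0.2401,  0.027 ]), [np.float64(0.32420893977861354), np.float64(0.324208939778428)])
handle ball L (array([0.676 , 0.0887, 0.1995]), [np.float64(1.5639207457067659), np.float64(1.5639207457065325)])
ball R (array([0.6407, 0.0097, 0.1943]), [np.float64(1.030963334755232), np.float64(1.0309633347549076)])
tongue tip L (array([0.4873, 0.065 , 0.0301]), [np.float64(0.39756744643995423), np.float64(0.3975674464399385)])
tongue tip R (array([0.4885, 0.0315, 0.0181]), [np.float64(0.43220979175988755), np.float64(0.43220979175996077)])
```

Call:
send_rows([
  {"offset": [-30,-51,4],"turn": -10,"jaw": 0},
  {"offset": [-60,-102,8],"turn": -20,"jaw": 0},
  {"offset": [-90,-153,12],"turn": -30,"jaw": 0},
  {"offset": [-120,-204,16],"turn": -40,"jaw": 0},
  {"offset": [-150,-255,20],"turn": -50,"jaw": 0},
  {"offset": [-180,-306,24],"turn": -60,"jaw": 0},
  {"offset": [-210,-357,28],"turn": -70,"jaw": 0},
  {"offset": [-240,-408,30],"turn": -80,"jaw": 0},
  {"offset": [-255,-434,30],"turn": -90,"jaw": 0},
  {"offset": [-255,-434,30],"turn": -100,"jaw": 0},
  {"offset": [-255,-434,30],"turn": -110,"jaw": 0},
  {"offset": [-255,-434,30],"turn": -120,"jaw": 0},
  {"offset": [-255,-434,30],"turn": -130,"jaw": 0},
  {"offset": [-255,-434,30],"turn": -140,"jaw": 0},
  {"offset": [-255,-434,30],"turn": -150,"jaw": 0},
  {"offset": [-255,-434,30],"turn": -160,"jaw": 0},
  {"offset": [-255,-434,30],"turn": -170,"jaw": 0},
  {"offset": [-255,-434,30],"turn": -173,"jaw": 0},
  {"offset": [-255,-434,30],"turn": -173,"jaw": 0},
])

```text
time_s: 2.62
ee_pos: [0.5099, -0.2553, 0.2012]
eef_rot: [[-0.119, 0.993, -0.0], [0.993, 0.119, 0.0], [0.0, -0.0, -1.0]]
ft_force: [0.2, 0.3, -0.0]
gripper_width: 0.999
```

Run:
```python
from h import *
cam("wrist","w1"); s=sense(); print(s["ee_pos"],s["eef_rot"],s["qpos"],s["wrist_torque"],s["ft_force"])
```

```text
[ 0.50988885 -0.25526787  0.20120881] [[-1.18415966e-01  9.92964059e-01 -1.89310790e-04]
 [ 9.92964072e-01  1.18415983e-01  7.90308279e-05]
 [ 1.00892195e-04 -1.78620301e-04 -9.99999979e-01]] [-3.30879204e+01  1.13339770e+01 -1.09628900e+01  6.77146927e+01
 -2.12767046e-03 -3.98886131e+01] [ 0.03939633 -0.01991225  0.04159277] [0.42005513 0.26334991 0.47530121]
```

View pics/w1.png

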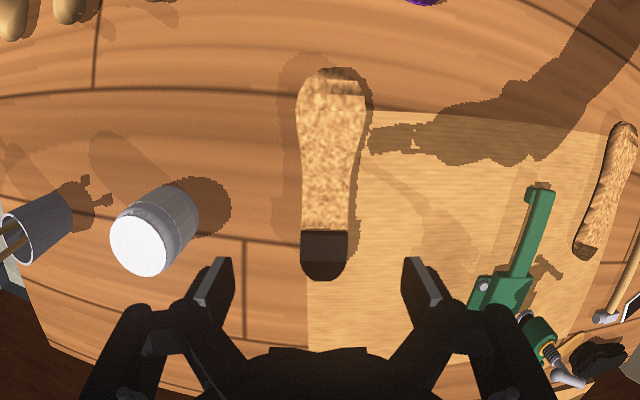

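Run:
```python
import cv2
a=cv2.imread("pics/w1.png")[60:285,260:400]
cv2.imwrite("pics/w1c.png",cv2.resize(a,None,fx=2.66,fy=2.66,interpolation=cv2.INTER_CUBIC))
a=cv2.imread("pics/w1.png")[180:390,450:610]
cv2.imwrite("pics/w1p.png",cv2.resize(a,None,fx=2.8,fy=2.8,interpolation=cv2.INTER_CUBIC))
```

```text
(no output)
```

View pics/w1c.png

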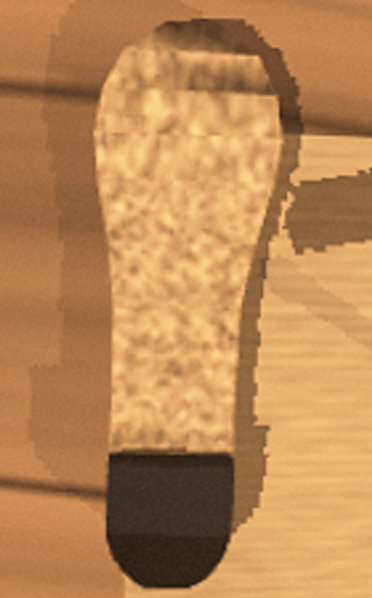

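View pics/w1p.png

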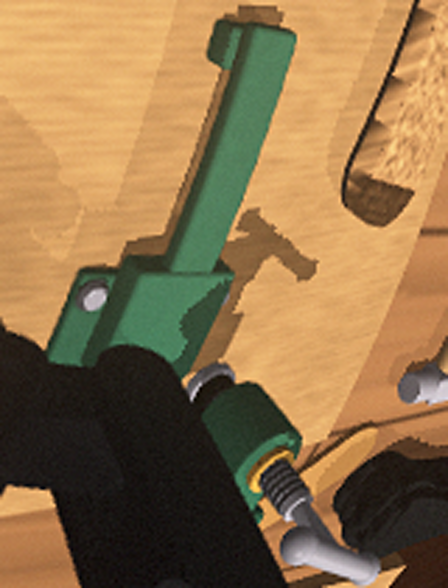

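Run:
```python
from h import *
np.set_printoptions(precision=4,suppress=True)
W=ld("w1");T=ld("top1");S=ld("side1")
c=lambda x,y:(260+x/2.66,60+y/2.66)
tc=lambda x,y:(210+x/3.8,100+y/3.8); sc=lambda x,y:(190+x/3.5,140+y/3.5)
for p in [(112,280),(110,350),(109,420),(247,280),(239,350),(235,420)]: print("waist",p,onz(W,c(*p),.024))
for z in(.032,.038):
  for p in [(109,454),(233,454),(168,588)]: print("lift",z,onz(W,c(*p),z))
for p in [(97,130),(280,130)]:print("ball",onz(W,c(*p),.024))
print("toe",onz(W,c(195,20),.024))
for n,w,t,s in [("LfrontR",(109,454),(740,320),(425,55)),("LfrontL",(233,454),(668,328),(427,96)),("heel",(168,588),(700,247),None)]:
  o=[(W,c(*w)),(T,tc(*t))]
  if s:o.append((S,sc(*s)))
  print(n,tri(o),tri(o[:2]),[tri([o[0],o[2]]) if s else 0])
```

```text
waist (112, 280) [ 0.503  -0.2726  0.024 ]
waist (110, 350) [ 0.5323 -0.2704  0.024 ]
waist (109, 420) [ 0.5633 -0.2677  0.024 ]
waist (247, 280) [ 0.4965 -0.219   0.024 ]
waist (239, 350) [ 0.526  -0.2179  0.024 ]
waist (235, 420) [ 0.557  -0.2148  0.024 ]
lift 0.032 [ 0.5753 -0.2661  0.032 ]
lift 0.032 [ 0.5692 -0.2144  0.032 ]
lift 0.032 [ 0.6397 -0.233   0.032 ]
lift 0.038 [ 0.5724 -0.2661  0.038 ]
lift 0.038 [ 0.5665 -0.2154  0.038 ]
lift 0.038 [ 0.6356 -0.2336  0.038 ]
ball [ 0.4443 -0.2848  0.024 ]
ball [ 0.4354 -0.2148  0.024 ]
toe [ 0.3974 -0.2527  0.024 ]
LfrontR (array([ 0.5764, -0.2673,  0.0288]), [np.float64(1.2987061391629302), np.float64(2.0311040714434307), np.float64(0.9240362540851966)]) (array([ 0.5738, -0.2667,  0.0362]), [np.float64(0.8270254158730155), np.float64(0.8270254158728237)]) [(array([ 0.5768, -0.2661,  0.029 ]), [np.float64(0.10845365817945853), np.float64(0.10845365817924152)])]
LfrontL (array([ 0.5701, -0.2132,  0.0268]), [np.float64(1.390082792949139), np.float64(0.27747054097900825), np.float64(1.1728158666838204)]) (array([ 0.5704, -0.2133,  0.028 ]), [np.float64(0.7824996027715191), np.float64(0.7824996027714661)]) [(array([ 0.5702, -0.2133,  0.0268]), [np.float64(1.2765628937726305), np.float64(1.276562893772646)])]
heel (array([ 0.6295, -0.2353,  0.0479]), [np.float64(0.8336390188684349), np.float64(0.8336390188686087)]) (array([ 0.6295, -0.2353,  0.0479]), [np.float64(0.8336390188684349), np.float64(0.8336390188686087)]) [0]
```

Call:
send_rows([
  {"offset": [9.5,5,40],"turn": 1.5,"jaw": 0},
  {"offset": [9.5,5,80],"turn": 1.5,"jaw": 0},
  {"offset": [9.5,5,120],"turn": 1.5,"jaw": 0},
  {"offset": [9.5,5,150],"turn": 1.5,"jaw": 0},
  {"offset": [9.5,5,170],"turn": 1.5,"jaw": 0},
  {"offset": [9.5,5,185],"turn": 1.5,"jaw": 0},
  {"offset": [9.5,5,193],"turn": 1.5,"jaw": 0},
  {"offset": [9.5,5,199],"turn": 1.5,"jaw": 0},
  {"offset": [9.5,5,199],"turn": 1.5,"jaw": 0},
])

```text
time_s: 3.8
ee_pos: [0.5139, -0.2454, 0.0024]
eef_rot: [[-0.093, 0.996, 0.0], [0.996, 0.093, -0.0], [-0.0, 0.0, -1.0]]
ft_force: [0.2, -0.2, 0.8]
gripper_width: 0.998
```

Run:
```python
from h import *
cam("wrist","w2")
```

```text
(no output)
```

View pics/w2.png

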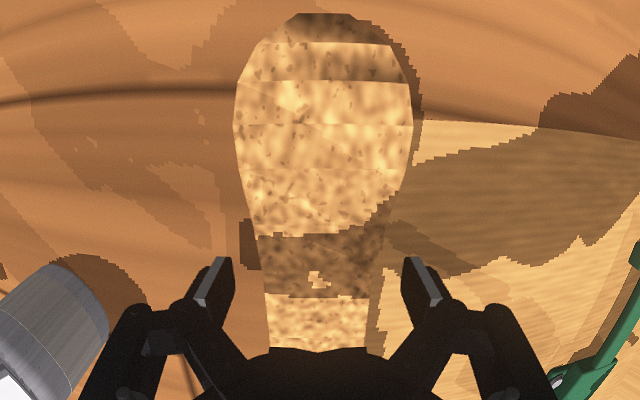

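Call:
send_rows([
  {"offset": [0,0,0],"turn": 0,"jaw": 255},
  {"offset": [0,0,0],"turn": 0,"jaw": 255},
  {"offset": [0,0,0],"turn": 0,"jaw": 255},
  {"offset": [0,0,0],"turn": 0,"jaw": 255},
  {"offset": [0,0,0],"turn": 0,"jaw": 255},
  {"offset": [0,0,0],"turn": 0,"jaw": 255},
  {"offset": [0,0,0],"turn": 0,"jaw": 255},
  {"offset": [0,0,0],"turn": 0,"jaw": 255},
])

```text
time_s: 4.85
ee_pos: [0.5145, -0.2459, 0.0032]
eef_rot: [[-0.093, 0.996, 0.001], [0.996, 0.093, -0.001], [-0.001, 0.001, -1.0]]
ft_force: [-0.8, -0.4, 4.7]
gripper_width: 0.591
```

Call:
send_rows([
  {"offset": [0,0,-10],"turn": 0,"jaw": 255},
  {"offset": [0,0,-30],"turn": 0,"jaw": 255},
  {"offset": [0,0,-50],"turn": 0,"jaw": 255},
  {"offset": [0,0,-50],"turn": 0,"jaw": 255},
])

```text
time_s: 5.35
ee_pos: [0.5146, -0.2457, 0.0535]
eef_rot: [[-0.093, 0.996, 0.002], [0.996, 0.093, -0.001], [-0.001, 0.002, -1.0]]
ft_force: [-0.4, 0.1, -2.9]
gripper_width: 0.596
```

Run:
```python
from h import *
s=sense();print(s["gripper_width"],s["ee_pos"],s["ft_force"],s["wrist_torque"],s["qpos"])
cam("side","side2");cam("wrist","w3")
a=cv2.imread("pics/side2.png")[80:310,150:500];cv2.imwrite("pics/s2c.png",cv2.resize(a,None,fx=2.2,fy=2.2))
```

```text
0.5963987374488474 [ 0.51461067 -0.24574082  0.05347417] [-0.35208312  0.07375106 -2.94707315] [ 0.0135339   0.06566861 -0.02479859] [-3.20208156e+01  1.90183694e+01 -2.05542066e+01  5.02862361e+01
  1.56055393e-03 -3.73803760e+01]
```

View pics/s2c.png

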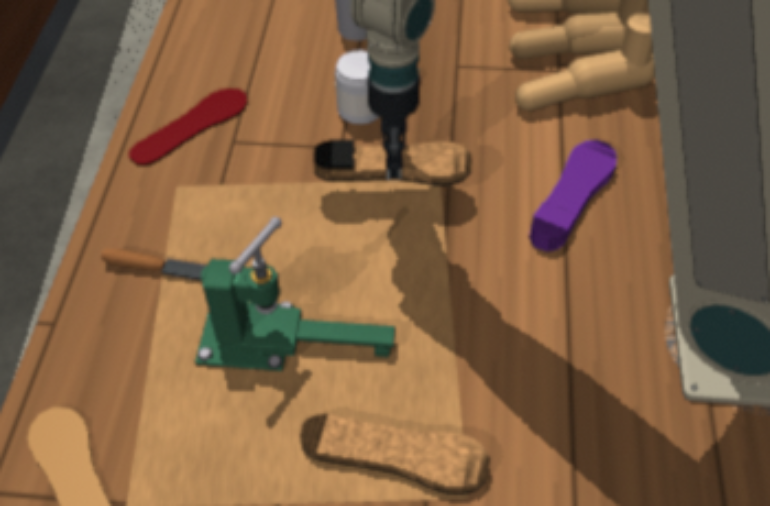

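View pics/w3.png

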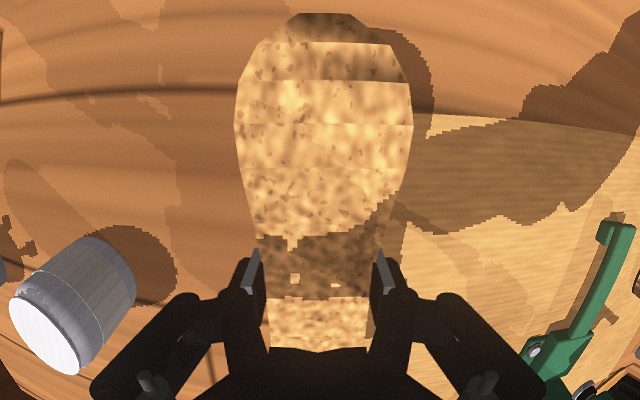

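Call:
send_rows([
  {"offset": [0,0,-40],"turn": 0,"jaw": 255},
  {"offset": [10,10,-80],"turn": 1,"jaw": 255},
  {"offset": [30,30,-120],"turn": 3,"jaw": 255},
  {"offset": [60,60,-147],"turn": 5.3,"jaw": 255},
  {"offset": [90,90,-147],"turn": 5.3,"jaw": 255},
  {"offset": [108,108,-147],"turn": 5.3,"jaw": 255},
  {"offset": [116,116,-147],"turn": 5.3,"jaw": 255},
  {"offset": [116,116,-147],"turn": 5.3,"jaw": 255},
  {"offset": [116,116,-147],"turn": 5.3,"jaw": 255},
])

```text
time_s: 6.58
ee_pos: [0.6175, -0.1196, 0.1986]
eef_rot: [[0.0, 1.0, -0.002], [1.0, -0.0, -0.0], [-0.0, -0.002, -1.0]]
ft_force: [-0.9, -0.2, -2.9]
gripper_width: 0.594
```

Run:
```python
from h import *
cam("wrist","w4")
cam("side","side3")
```

```text
(no output)
```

View pics/w4.png

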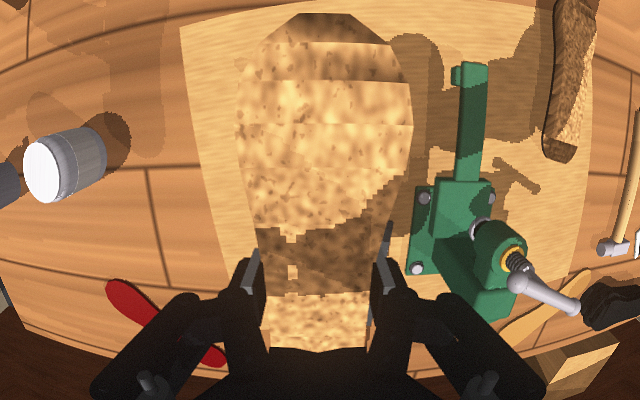

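View pics/side3.png

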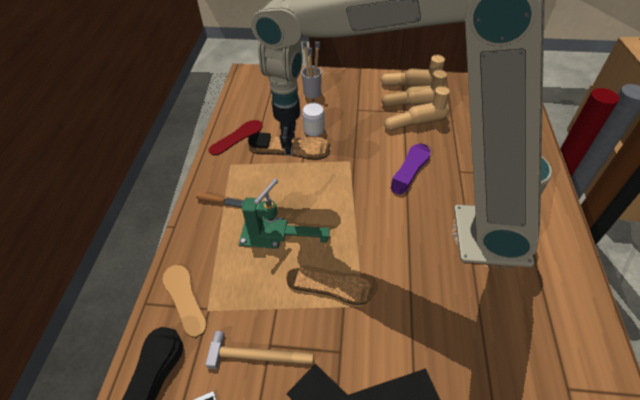

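Run:
```python
import cv2
f=lambda i,k:cv2.resize(i,None,fx=k,fy=k,interpolation=cv2.INTER_CUBIC)
cv2.imwrite("pics/w4c.png",f(cv2.imread("pics/w4.png")[50:200,400:520],4))
cv2.imwrite("pics/w4d.png",f(cv2.imread("pics/w4.png")[165:325,400:600],3.7))
cv2.imwrite("pics/t1c.png",f(cv2.imread("pics/top1.png")[115:225,265:335],5.4))
```

```text
(no output)
```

View pics/w4c.png

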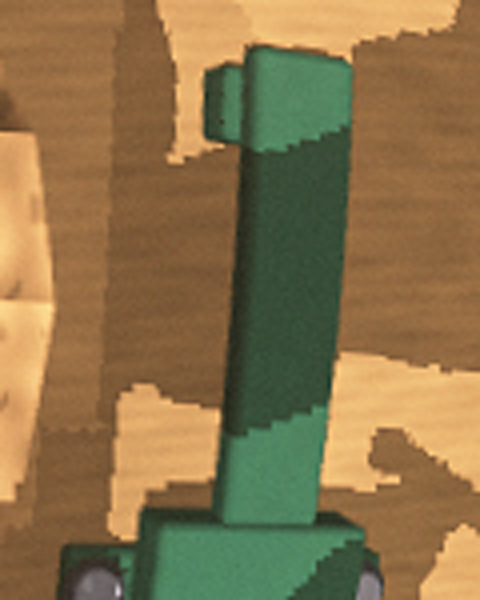

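View pics/w4d.png

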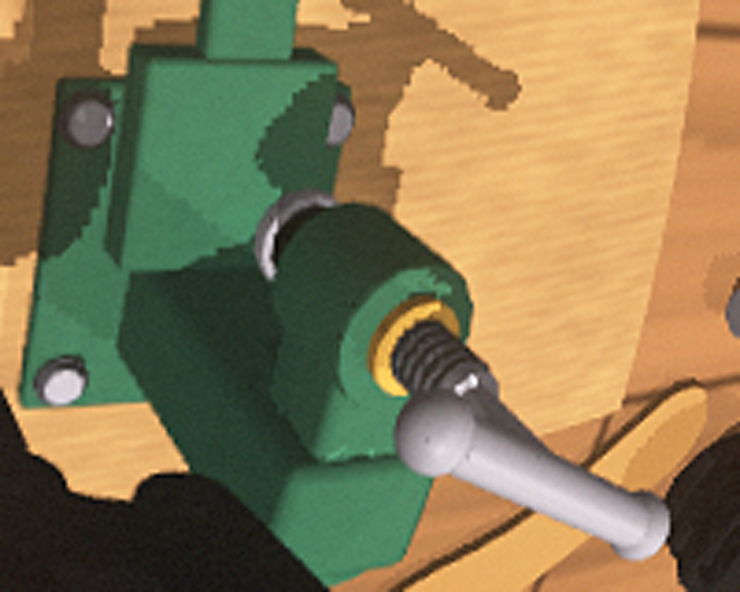

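View pics/t1c.png

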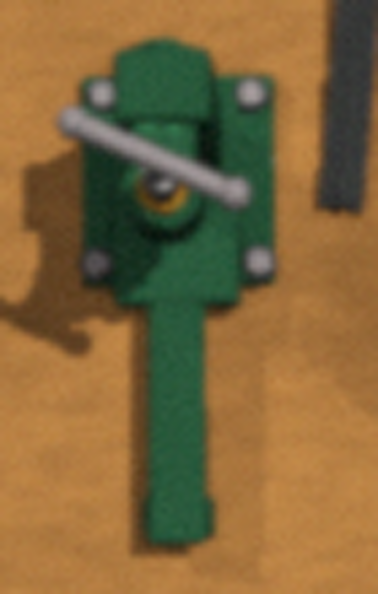

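```bash
cat > fit.py <<'E'
from h import *
np.set_printoptions(precision=4,suppress=True)
W=ld("w4");T=ld("top1");W1=ld("w1")
c=lambda x,y:(400+x/4,50+y/4); d=lambda x,y:(400+x/3.7,165+y/3.7); t=lambda x,y:(265+x/5.4,115+y/5.4); q=lambda x,y:(450+x/2.8,180+y/2.8)
obs=[(W,c(248,48),(-171,-16,30)),(W,c(352,58),(-171,16,30)),(W,c(152,527),(-38,-35,30)),(W,c(362,545),(-38,35,30)),(W,d(303,465),(34,-20,140)),(W,d(415,345),(0,0,139)),
 (T,t(147,540),(-171,16,30)),(T,t(212,540),(-171,-16,30)),(T,t(163,190),(0,0,139)),
 (T,t(117,300),(-38,35,30)),(T,t(237,300),(-38,-35,30)),(T,t(115,115),(34,20,140)),(T,t(212,118),(34,-20,140))]
sel={"W":[o for o in obs if o[0] is W],"T":[o for o in obs if o[0] is T],"all":obs}
def P(p,X):
    a=p[2];X=np.array(X)/1e3
    return np.array([p[0]+np.cos(a)*X[0]-np.sin(a)*X[1],p[1]+np.sin(a)*X[0]+np.cos(a)*X[1],X[2]])
for n,O in sel.items():
    f=lambda p:np.concatenate([proj(o[0],P(p,o[2]))-o[1] for o in O])
    R=least_squares(f,[.658,.049,0],loss="soft_l1"); print(n,R.x[:2],np.degrees(R.x[2])); print(f(R.x).reshape(-1,2))
for z in(.03,):
  for p in [(350,150),(340,350),(322,500)]:print("tongue +y edge",onz(W,c(*p),z))
  for p in [(246,150),(240,300),(225,480)]:print("tongue -y edge",onz(W,c(*p),z))
print("balls",tri([(W,d(436,432)),(T,t(237,190))]),tri([(W,d(642,527)),(T,t(72,120))]))
E
python3 fit.py
```

```text
W [0.6608 0.0488] -0.045358246796357374
[[ 0.3269 -0.7664]
 [-0.4822  0.771 ]
 [ 0.5631 -0.4551]
 [ 0.6859 -3.986 ]
 [ 0.2848  2.3412]
 [-3.0865  0.2932]]
T [0.6582 0.0483] 0.06500658274428618
[[ 0.4521  0.1591]
 [-0.7021  0.0153]
 [ 0.1212 -0.8892]
 [-0.5935  0.1038]
 [ 0.6839 -0.1991]
 [ 1.547   0.7395]
 [-1.6832 -0.0023]]
all [0.6602 0.0486] -0.07439760762436876
[[ 0.2476 -1.287 ]
 [-0.5523  0.2779]
 [ 0.4782 -0.952 ]
 [ 0.6351 -4.4245]
 [ 0.2484  1.8663]
 [-3.0994 -0.2335]
 [ 0.1947 -0.5236]
 [-0.9615 -0.6409]
 [-0.0052 -1.6042]
 [-0.7377 -0.5781]
 [ 0.5356 -0.8245]
 [ 1.4529  0.0112]
 [-1.7802 -0.6955]]
tongue +y edge [0.5147 0.0658 0.03  ]
tongue +y edge [0.5708 0.0673 0.03  ]
tongue +y edge [0.6144 0.0672 0.03  ]
tongue -y edge [0.5184 0.0328 0.03  ]
tongue -y edge [0.5592 0.0336 0.03  ]
tongue -y edge [0.6094 0.0342 0.03  ]
balls (array([0.6399, 0.0098, 0.2023]), [np.float64(0.2041386385730054), np.float64(0.20413863857293682)]) (array([0.6754, 0.087 , 0.202 ]), [np.float64(0.6381297680381274), np.float64(0.638129768038097)])
```

Call:
send_rows([
  {"offset": [0,-40,0],"turn": 0,"jaw": 255},
  {"offset": [0,-80,0],"turn": 0,"jaw": 255},
  {"offset": [10,-120,0],"turn": 0,"jaw": 255},
  {"offset": [40,-155,0],"turn": 0,"jaw": 255},
  {"offset": [80,-167.5,0],"turn": 0,"jaw": 255},
  {"offset": [120,-167.5,0],"turn": 0,"jaw": 255},
  {"offset": [155,-167.5,20],"turn": 0,"jaw": 255},
  {"offset": [168.6,-167.5,60],"turn": 0,"jaw": 255},
  {"offset": [168.6,-167.5,90],"turn": 0,"jaw": 255},
  {"offset": [168.6,-167.5,100],"turn": 0,"jaw": 255},
  {"offset": [168.6,-167.5,100],"turn": 0,"jaw": 255},
])

```text
time_s: 8.05
ee_pos: [0.4506, 0.049, 0.0993]
eef_rot: [[0.0, 1.0, -0.001], [1.0, -0.0, -0.0], [-0.0, -0.001, -1.0]]
ft_force: [0.3, -1.2, -2.7]
gripper_width: 0.593
```

Run:
```python
from h import *
s=sense();print(s["gripper_width"],s["ee_pos"],s["ft_force"],s["wrist_torque"],s["qpos"])
f=lambda i,k:cv2.resize(i,None,fx=k,fy=k,interpolation=cv2.INTER_CUBIC)
for n in("side","top"):
    cam(n,n+"4")
cv2.imwrite("pics/s4c.png",f(cv2.imread("pics/side4.png")[120:290,200:400],3.5))
cv2.imwrite("pics/t4c.png",f(cv2.imread("pics/top4.png")[100:300,200:400],3))
cam("wrist","w5")
```

```text
0.5934352458988039 [0.450585   0.04900699 0.09934916] [ 0.27985153 -1.17320086 -2.74664194] [ 0.02075213  0.0311906  -0.01262282] [-1.97210368e+00  5.07099997e+00 -3.18682983e+01  5.30958852e+01
 -3.16705332e-03 -1.97055716e+00]
```

View pics/s4c.png

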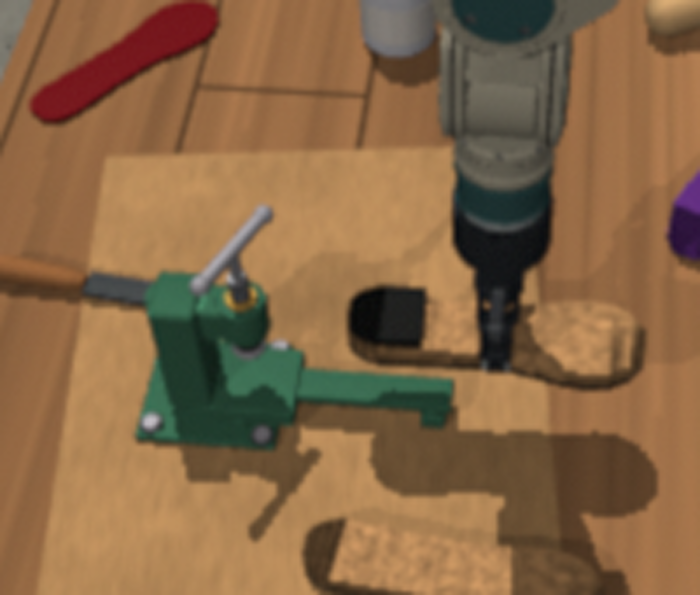

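View pics/t4c.png

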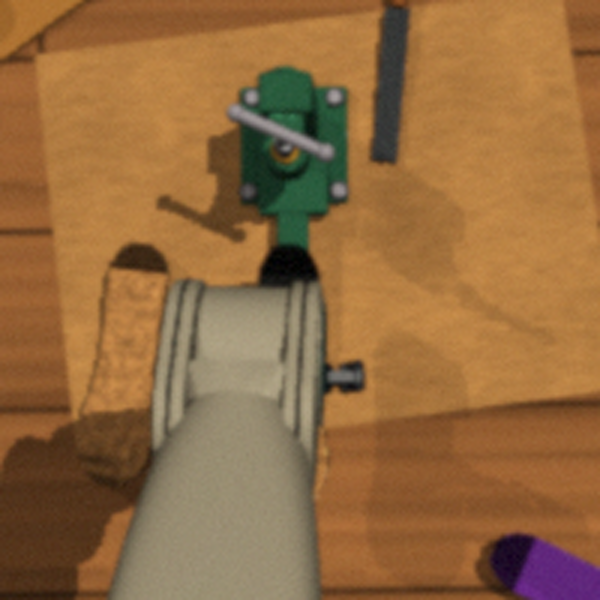

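View pics/w5.png

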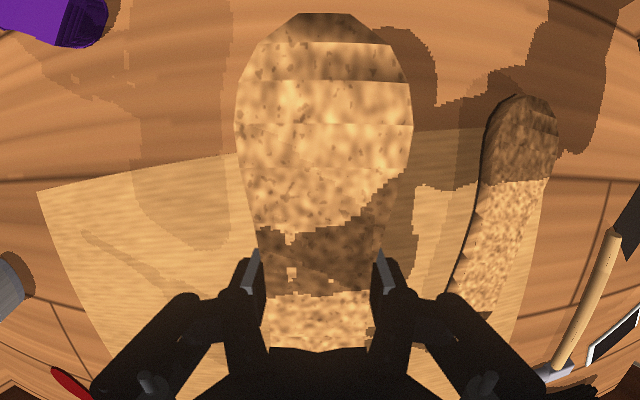

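Call:
send_rows([
  {"offset": [0,0,20],"turn": 0,"jaw": 255},
  {"offset": [0,0,40],"turn": 0,"jaw": 255},
  {"offset": [0,0,55],"turn": 0,"jaw": 255},
  {"offset": [0,0,61],"turn": 0,"jaw": 255},
  {"offset": [0,10,61],"turn": 0,"jaw": 255},
  {"offset": [0,22,61],"turn": 0,"jaw": 255},
  {"offset": [0,36,61],"turn": 0,"jaw": 255},
  {"offset": [0,48,61],"turn": 0,"jaw": 255},
  {"offset": [0,58,61],"turn": 0,"jaw": 255},
  {"offset": [0,65,61],"turn": 0,"jaw": 255},
  {"offset": [0,65,61],"turn": 0,"jaw": 255},
  {"offset": [0,65,61],"turn": 0,"jaw": 255},
])

```text
time_s: 9.7
ee_pos: [0.5151, 0.0496, 0.0381]
eef_rot: [[-0.001, 1.0, -0.001], [1.0, 0.001, 0.0], [0.0, -0.001, -1.0]]
ft_force: [0.3, -0.2, -1.7]
gripper_width: 0.593
```

Run:
```python
from h import *
s=sense();print(s["gripper_width"],s["ee_pos"],s["ft_force"],s["wrist_torque"])
f=lambda i,k:cv2.resize(i,None,fx=k,fy=k,interpolation=cv2.INTER_CUBIC)
cam("side","side5")
cv2.imwrite("pics/s5c.png",f(cv2.imread("pics/side5.png")[140:290,220:400],4))
```

```text
0.5932432019015086 [0.51508644 0.04958519 0.03808424] [ 0.27509913 -0.20613445 -1.6672803 ] [0.03102648 0.06080397 0.03944885]
```

View pics/s5c.png

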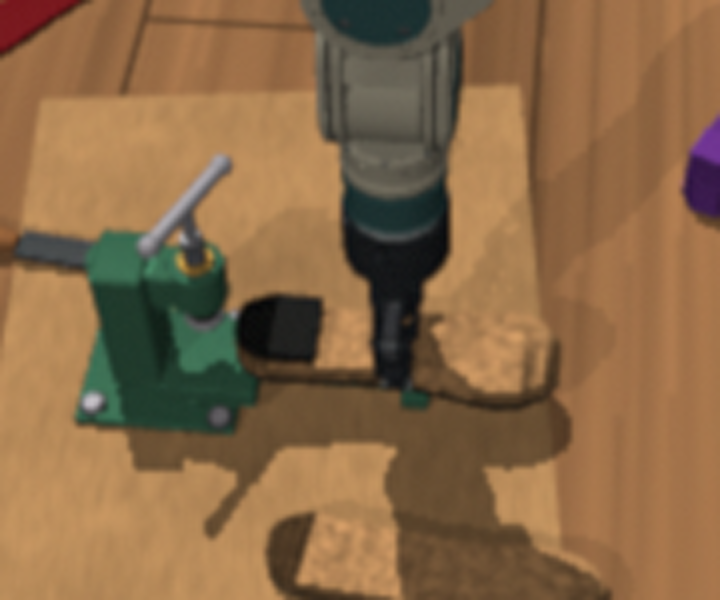

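Call:
send_rows([
  {"offset": [0,0,1],"turn": 0,"jaw": 255},
  {"offset": [0,0,2],"turn": 0,"jaw": 255},
  {"offset": [0,0,2],"turn": 0,"jaw": 255},
])

```text
time_s: 10.12
ee_pos: [0.5155, 0.0495, 0.0362]
eef_rot: [[-0.001, 1.0, -0.0], [1.0, 0.001, -0.0], [-0.0, -0.0, -1.0]]
ft_force: [0.4, 0.1, -3.1]
gripper_width: 0.594
```

Call:
send_rows([
  {"offset": [0,0,1],"turn": 0,"jaw": 255},
  {"offset": [0,0,1.5],"turn": 0,"jaw": 255},
  {"offset": [0,0,1.5],"turn": 0,"jaw": 255},
])

```text
time_s: 10.5
ee_pos: [0.5158, 0.0495, 0.0348]
eef_rot: [[-0.001, 1.0, -0.0], [1.0, 0.001, 0.0], [0.0, -0.0, -1.0]]
ft_force: [0.3, -0.5, -2.4]
gripper_width: 0.593
```

Call:
send_rows([
  {"offset": [0,0,0.8],"turn": 0,"jaw": 255},
  {"offset": [0,0,0.8],"turn": 0,"jaw": 255},
])

```text
time_s: 10.75
ee_pos: [0.5157, 0.0495, 0.0339]
eef_rot: [[-0.001, 1.0, -0.0], [1.0, 0.001, 0.0], [0.0, -0.0, -1.0]]
ft_force: [-0.2, 0.6, -3.1]
gripper_width: 0.596
```

Call:
send_rows([
  {"offset": [0,0,0.8],"turn": 0,"jaw": 255},
  {"offset": [0,0,0.8],"turn": 0,"jaw": 255},
])

```text
time_s: 11.0
ee_pos: [0.5159, 0.0495, 0.0333]
eef_rot: [[-0.001, 1.0, 0.0], [1.0, 0.001, 0.0], [0.0, 0.0, -1.0]]
ft_force: [0.4, -0.1, -1.5]
gripper_width: 0.588
```

Call:
send_rows([
  {"offset": [0,0,0.8],"turn": 0,"jaw": 255},
  {"offset": [0,0,0.8],"turn": 0,"jaw": 255},
])

```text
time_s: 11.25
ee_pos: [0.5159, 0.0495, 0.0331]
eef_rot: [[-0.001, 1.0, 0.0], [1.0, 0.001, -0.0], [-0.0, 0.0, -1.0]]
ft_force: [-3.5, 0.9, 5.6]
gripper_width: 0.597
```

Call:
send_rows([
  {"offset": [-0.4,0,-0.4],"turn": 0,"jaw": 255},
  {"offset": [-0.4,4,-0.4],"turn": 0,"jaw": 255},
  {"offset": [-0.4,9,-0.4],"turn": 0,"jaw": 255},
  {"offset": [-0.4,14,-0.4],"turn": 0,"jaw": 255},
  {"offset": [-0.4,19,-0.4],"turn": 0,"jaw": 255},
  {"offset": [-0.4,24,-0.4],"turn": 0,"jaw": 255},
  {"offset": [-0.4,29,-0.4],"turn": 0,"jaw": 255},
  {"offset": [-0.4,34,-0.4],"turn": 0,"jaw": 255},
  {"offset": [-0.4,38,-0.4],"turn": 0,"jaw": 255},
  {"offset": [-0.4,41,-0.4],"turn": 0,"jaw": 255},
])

```text
time_s: 12.5
ee_pos: [0.5549, 0.0491, 0.0331]
eef_rot: [[-0.001, 1.0, -0.004], [1.0, 0.001, -0.0], [-0.0, -0.004, -1.0]]
ft_force: [-7.9, 0.2, 10.7]
gripper_width: 0.589
```

Call:
send_rows([
  {"offset": [0,1.5,0],"turn": 0,"jaw": 255},
  {"offset": [0,3,0],"turn": 0,"jaw": 255},
])

```text
time_s: 12.75
ee_pos: [0.5577, 0.0491, 0.0331]
eef_rot: [[-0.001, 1.0, -0.004], [1.0, 0.001, -0.0], [-0.0, -0.004, -1.0]]
ft_force: [-7.2, 0.1, 9.6]
gripper_width: 0.593
```

Call:
send_rows([
  {"offset": [0,1.5,0],"turn": 0,"jaw": 255},
  {"offset": [0,3,0],"turn": 0,"jaw": 255},
])

```text
time_s: 13.0
ee_pos: [0.5607, 0.0491, 0.0331]
eef_rot: [[-0.001, 1.0, -0.004], [1.0, 0.001, -0.0], [-0.0, -0.004, -1.0]]
ft_force: [-7.8, -0.8, 9.0]
gripper_width: 0.595
```

Call:
send_rows([
  {"offset": [0,1,-0.5],"turn": 0,"jaw": 255},
  {"offset": [0,2.5,-0.5],"turn": 0,"jaw": 255},
])

```text
time_s: 13.25
ee_pos: [0.5647, 0.0491, 0.0332]
eef_rot: [[-0.001, 1.0, -0.001], [1.0, 0.001, -0.0], [-0.0, -0.001, -1.0]]
ft_force: [-3.8, -0.2, 3.3]
gripper_width: 0.597
```

Call:
send_rows([
  {"offset": [0,1,0],"turn": 0,"jaw": 255},
  {"offset": [0,2,0],"turn": 0,"jaw": 255},
])

```text
time_s: 13.5
ee_pos: [0.5672, 0.0491, 0.0332]
eef_rot: [[-0.001, 1.0, -0.0], [1.0, 0.001, -0.0], [-0.0, -0.0, -1.0]]
ft_force: [-3.7, -0.7, 2.4]
gripper_width: 0.596
```

Call:
send_rows([
  {"offset": [0,1,0],"turn": 0,"jaw": 255},
  {"offset": [0,2,0],"turn": 0,"jaw": 255},
])

```text
time_s: 13.75
ee_pos: [0.5695, 0.0492, 0.0332]
eef_rot: [[-0.001, 1.0, 0.0], [1.0, 0.001, -0.0], [-0.0, 0.0, -1.0]]
ft_force: [-2.8, -0.1, 1.5]
gripper_width: 0.591
```

Call:
send_rows([
  {"offset": [0,0.7,0],"turn": 0,"jaw": 255},
  {"offset": [0,1.4,0],"turn": 0,"jaw": 255},
])

```text
time_s: 14.0
ee_pos: [0.5703, 0.0492, 0.0332]
eef_rot: [[-0.001, 1.0, -0.001], [1.0, 0.001, -0.0], [-0.0, -0.001, -1.0]]
ft_force: [-4.2, -1.0, 2.4]
gripper_width: 0.592
```

Call:
send_rows([
  {"offset": [0,0.7,0],"turn": 0,"jaw": 255},
  {"offset": [0,1.4,0],"turn": 0,"jaw": 255},
])

```text
time_s: 14.25
ee_pos: [0.5703, 0.0492, 0.0332]
eef_rot: [[-0.001, 1.0, -0.003], [1.0, 0.001, -0.0], [-0.0, -0.003, -1.0]]
ft_force: [-7.8, -0.4, 6.3]
gripper_width: 0.593
```

Call:
send_rows([
  {"offset": [0,0.7,0],"turn": 0,"jaw": 255},
  {"offset": [0,1.4,0],"turn": 0,"jaw": 255},
])

```text
time_s: 14.5
ee_pos: [0.5703, 0.0492, 0.0331]
eef_rot: [[-0.001, 1.0, -0.006], [1.0, 0.001, -0.0], [-0.0, -0.006, -1.0]]
ft_force: [-10.1, -0.1, 9.3]
gripper_width: 0.592
```

Call:
send_rows([
  {"offset": [0,-2,0],"turn": 0,"jaw": 255},
  {"offset": [0,-2,0],"turn": 0,"jaw": 255},
])

```text
time_s: 14.75
ee_pos: [0.5703, 0.0492, 0.0332]
eef_rot: [[-0.001, 1.0, -0.002], [1.0, 0.001, -0.0], [-0.0, -0.002, -1.0]]
ft_force: [-6.3, -0.5, 3.7]
gripper_width: 0.596
```

Run:
```python
from h import *
f=lambda i,k:cv2.resize(i,None,fx=k,fy=k,interpolation=cv2.INTER_CUBIC)
cam("side","side6")
cv2.imwrite("pics/s6c.png",f(cv2.imread("pics/side6.png")[140:290,220:400],4))
```

```text
(no output)
```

View pics/s6c.png

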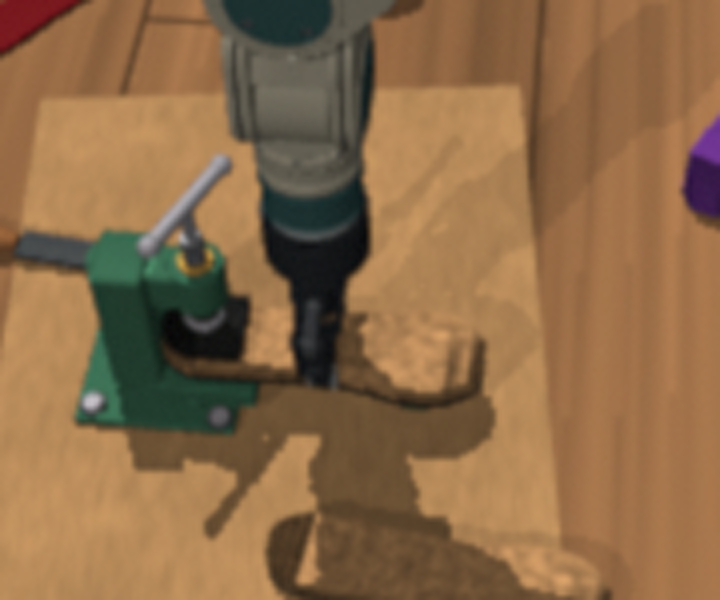

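Call:
send_rows([
  {"offset": [0,0,0],"turn": 0,"jaw": 100},
  {"offset": [0,0,0],"turn": 0,"jaw": 40},
  {"offset": [0,0,0],"turn": 0,"jaw": 0},
  {"offset": [0,0,0],"turn": 0,"jaw": 0},
  {"offset": [0,0,0],"turn": 0,"jaw": 0},
  {"offset": [0,0,0],"turn": 0,"jaw": 0},
  {"offset": [0,0,-10],"turn": 0,"jaw": 0},
  {"offset": [0,0,-30],"turn": 0,"jaw": 0},
  {"offset": [0,-15,-50],"turn": 0,"jaw": 0},
  {"offset": [0,-45,-80],"turn": 0,"jaw": 0},
  {"offset": [0,-60,-130],"turn": 0,"jaw": 0},
  {"offset": [0,-60,-180],"turn": 0,"jaw": 0},
  {"offset": [0,-60,-220],"turn": 0,"jaw": 0},
  {"offset": [0,-60,-230],"turn": 0,"jaw": 0},
  {"offset": [0,-60,-230],"turn": 0,"jaw": 0},
])

```text
time_s: 16.68
ee_pos: [0.5117, 0.0491, 0.2638]
eef_rot: [[-0.001, 1.0, 0.001], [1.0, 0.001, 0.0], [-0.0, 0.001, -1.0]]
ft_force: [0.4, -0.9, 0.1]
gripper_width: 0.998
```

Run:
```python
from h import *
f=lambda i,k:cv2.resize(i,None,fx=k,fy=k,interpolation=cv2.INTER_CUBIC)
s=sense();print(s["qpos"],s["ft_force"],s["wrist_torque"])
cam("wrist","w6");cam("side","side7")
cv2.imwrite("pics/s7c.png",f(cv2.imread("pics/side7.png")[140:290,220:400],4))
```

```text
[-1.72422842e+00  3.56216608e+00 -1.22451945e+01  7.41157421e+01
  2.32689641e-03 -1.77815382e+00] [ 0.35147834 -0.87857036  0.12155372] [-0.01413371  0.02872306 -0.00958457]
```

View pics/w6.png

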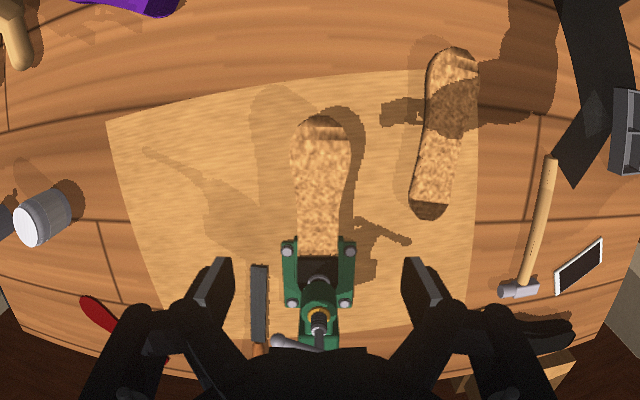

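View pics/s7c.png

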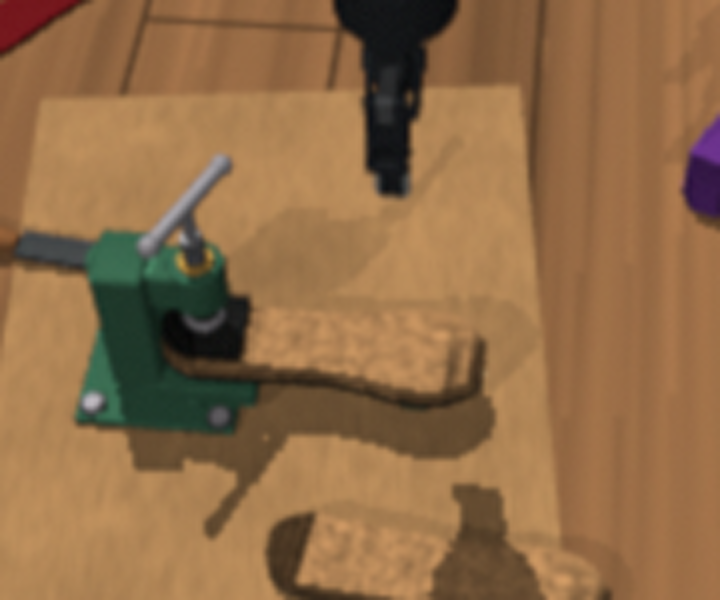

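Call:
send_rows([
  {"offset": [0,30,0],"turn": -10,"jaw": 0},
  {"offset": [0,60,0],"turn": -20,"jaw": 0},
  {"offset": [-0.5,90,0],"turn": -30,"jaw": 0},
  {"offset": [-0.5,120,0],"turn": -40,"jaw": 0},
  {"offset": [-0.5,140,0],"turn": -50,"jaw": 0},
  {"offset": [-0.5,146,0],"turn": -60,"jaw": 0},
  {"offset": [-0.5,146,0],"turn": -65.3,"jaw": 0},
  {"offset": [-0.5,146,0],"turn": -65.3,"jaw": 0},
  {"offset": [-0.5,146,0],"turn": -65.3,"jaw": 0},
])

```text
time_s: 17.9
ee_pos: [0.6568, 0.0488, 0.2619]
eef_rot: [[-0.908, 0.418, -0.002], [0.418, 0.908, 0.0], [0.002, -0.001, -1.0]]
ft_force: [-0.9, 0.0, 0.0]
gripper_width: 1.006
```

Run:
```python
from h import *
np.set_printoptions(precision=4,suppress=True)
s=sense();print(s["qpos"],s["ee_pos"],s["wrist_torque"])
cam("wrist","w7")
W=ld("w7")
for X in [(.6399,.0098,.202),(.6754,.087,.202),(.6577,.0484,.2)]: print(proj(W,X))
f=lambda i,k:cv2.resize(i,None,fx=k,fy=k,interpolation=cv2.INTER_CUBIC)
cv2.imwrite("pics/w7c.png",f(cv2.imread("pics/w7.png")[170:370,220:420],3))
```

```text
[ -1.3739  18.6391   5.9155  77.4182   0.0008 -66.6497] [0.6568 0.0488 0.2619] [ 0.0113 -0.0575 -0.0209]
[316.9044 157.3763]
[317.0502 267.3474]
[316.9115 215.3208]
```

View pics/w7c.png

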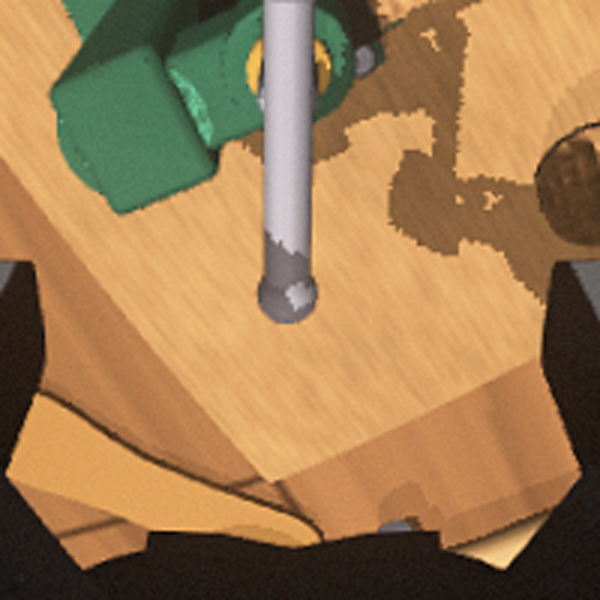

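Call:
send_rows([
  {"offset": [-1,0,25],"turn": 0,"jaw": 0},
  {"offset": [-1,0,50],"turn": 0,"jaw": 0},
  {"offset": [-1,0,68],"turn": 0,"jaw": 0},
  {"offset": [-1,0,77],"turn": 0,"jaw": 0},
  {"offset": [-1,0,79],"turn": 0,"jaw": 0},
  {"offset": [-1,0,79],"turn": 0,"jaw": 0},
])

```text
time_s: 18.7
ee_pos: [0.659, 0.0483, 0.1851]
eef_rot: [[-0.909, 0.417, 0.001], [0.417, 0.909, -0.0], [-0.001, 0.001, -1.0]]
ft_force: [0.5, -0.5, -0.9]
gripper_width: 0.999
```

Run:
```python
from h import *
s=sense();print(s["ft_force"],s["wrist_torque"])
cam("wrist","w8");cam("side","side8")
f=lambda i,k:cv2.resize(i,None,fx=k,fy=k,interpolation=cv2.INTER_CUBIC)
a=f(cv2.imread("pics/w8.png")[170:370,220:420],2);b=f(cv2.imread("pics/side8.png")[120:290,200:400],2)
cv2.imwrite("pics/w8c.png",np.vstack([a[:],b])[:,:] if False else np.hstack([a[:340],b[:340]]))
```

```text
[ 0.52936245 -0.52704062 -0.86092199] [ 0.04536764 -0.01883691  0.02190567]
```

View pics/w8c.png

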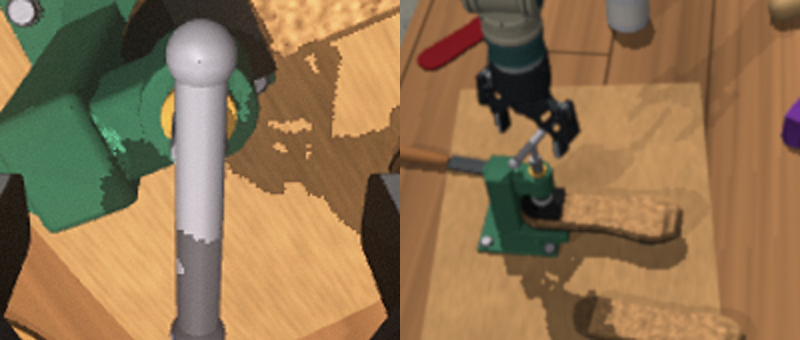

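Call:
send_rows([
  {"offset": [0,0,1],"turn": 0,"jaw": 120},
  {"offset": [0,0,1],"turn": 0,"jaw": 180},
  {"offset": [0,0,1],"turn": 0,"jaw": 255},
  {"offset": [0,0,1],"turn": 0,"jaw": 255},
  {"offset": [0,0,1],"turn": 0,"jaw": 255},
  {"offset": [0,0,1],"turn": 0,"jaw": 255},
  {"offset": [0,0,1],"turn": 0,"jaw": 255},
  {"offset": [0,0,1],"turn": 0,"jaw": 255},
])

```text
time_s: 19.8
ee_pos: [0.658, 0.0485, 0.1835]
eef_rot: [[-0.909, 0.417, -0.001], [0.417, 0.909, 0.0], [0.001, 0.0, -1.0]]
ft_force: [-3.7, 1.1, 4.4]
gripper_width: 0.112
```

```bash
python3 -c "
from h import *
s=sense();print(s['ft_force'],s['wrist_torque'],s['qpos'])"
```

```text
[-3.67693289  1.082293    4.39520596] [ 0.23981882  0.76927812 -0.08410564] [-1.40037890e+00  2.08657849e+01 -4.94761986e-01  6.86804164e+01
  1.83634217e-02 -6.67567511e+01]
```

Call:
send_rows([
  {"offset": [0,0,0.3],"turn": 6,"jaw": 255},
  {"offset": [0,0,0.8],"turn": 14,"jaw": 255},
  {"offset": [0,0,1.2],"turn": 22,"jaw": 255},
  {"offset": [0,0,1.7],"turn": 30,"jaw": 255},
])

```text
time_s: 20.3
ee_pos: [0.6572, 0.0492, 0.1818]
eef_rot: [[-0.576, 0.818, -0.002], [0.818, 0.576, 0.002], [0.003, -0.001, -1.0]]
ft_force: [-5.8, 3.5, 4.0]
gripper_width: 0.118
```

```bash
python3 -c "
from h import *
s=sense();print(s['ft_force'],s['wrist_torque'],s['qpos'][5])"
```

```text
[-5.83762685  3.5468644   4.03607748] [0.59289286 1.12823169 0.07920967] -36.53022691171984
```

Call:
send_rows([
  {"offset": [1.3,-0.6,0.5],"turn": 8,"jaw": 255},
  {"offset": [1.3,-0.6,0.9],"turn": 16,"jaw": 255},
  {"offset": [1.3,-0.6,1.3],"turn": 24,"jaw": 255},
  {"offset": [1.3,-0.6,1.8],"turn": 32,"jaw": 255},
  {"offset": [1.3,-0.6,2.2],"turn": 40,"jaw": 255},
])

```text
time_s: 20.92
ee_pos: [0.6568, 0.0506, 0.1796]
eef_rot: [[0.084, 0.996, -0.0], [0.996, -0.084, 0.003], [0.003, -0.001, -1.0]]
ft_force: [-2.8, 4.0, 3.7]
gripper_width: 0.113
```

```bash
python3 -c "
from h import *
s=sense();print(s['ft_force'],s['wrist_torque'],s['qpos'][5])"
```

```text
[-2.84862499  4.04643281  3.68934853] [0.85891729 0.69370769 0.15893511] 3.528615427094502
```

Call:
send_rows([
  {"offset": [0.8,-0.6,0],"turn": 8,"jaw": 255},
  {"offset": [0.8,-0.6,0.4],"turn": 16,"jaw": 255},
  {"offset": [0.8,-0.6,0.8],"turn": 24,"jaw": 255},
  {"offset": [0.8,-0.6,1.2],"turn": 32,"jaw": 255},
  {"offset": [0.8,-0.6,1.7],"turn": 40,"jaw": 255},
  {"offset": [0.8,-0.6,2.1],"turn": 48,"jaw": 255},
])

```text
time_s: 21.68
ee_pos: [0.6576, 0.0521, 0.177]
eef_rot: [[0.797, 0.605, 0.002], [0.605, -0.797, 0.005], [0.004, -0.002, -1.0]]
ft_force: [0.7, 6.0, -0.3]
gripper_width: 0.123
```

```bash
python3 -c "
from h import *
s=sense();print(s['ft_force'],s['wrist_torque'],s['qpos'][5])"
```

```text
[ 0.6798373   5.98217453 -0.29968803] [ 1.16319942 -0.13207334  0.12660031] 51.59767627891684
```

Call:
send_rows([
  {"offset": [2,0.9,0],"turn": 0,"jaw": 100},
  {"offset": [2,0.9,0],"turn": 0,"jaw": 0},
  {"offset": [2,0.9,0],"turn": 0,"jaw": 0},
  {"offset": [2,0.9,0],"turn": 0,"jaw": 0},
  {"offset": [2,0.9,0],"turn": 0,"jaw": 0},
  {"offset": [2,0.9,0],"turn": 0,"jaw": 0},
  {"offset": [2,0.9,-20],"turn": 0,"jaw": 0},
  {"offset": [2,0.9,-45],"turn": 0,"jaw": 0},
  {"offset": [2,0.9,-65],"turn": 0,"jaw": 0},
  {"offset": [2,0.9,-70],"turn": 0,"jaw": 0},
  {"offset": [2,0.9,-70],"turn": 0,"jaw": 0},
])

```text
time_s: 23.05
ee_pos: [0.6588, 0.0504, 0.2472]
eef_rot: [[0.795, 0.607, 0.0], [0.607, -0.795, -0.0], [0.0, 0.0, -1.0]]
ft_force: [-0.5, 0.3, -0.7]
gripper_width: 1.0
```

Run:
```python
from h import *
s=sense();print(s["ft_force"],s["wrist_torque"],s["ee_pos"],s["qpos"])
cam("wrist","w9");cam("side","side9");cam("top","top9")
f=lambda i,k:cv2.resize(i,None,fx=k,fy=k,interpolation=cv2.INTER_CUBIC)
a=f(cv2.imread("pics/w9.png")[170:370,220:420],2);b=f(cv2.imread("pics/side9.png")[120:290,200:400],2)
cv2.imwrite("pics/w9c.png",np.hstack([a[:340],b[:340]]))
```

```text
[-0.53121911  0.2925006  -0.66676629] [0.00850757 0.00599907 0.02824176] [0.65878979 0.05040275 0.24723947] [-1.22719347e+00  1.90650556e+01  4.75200679e+00  7.56731456e+01
  8.75046429e-05  5.14174295e+01]
```

View pics/w9c.png

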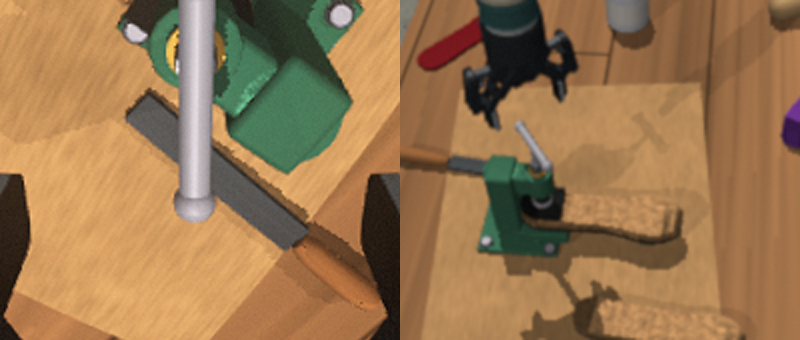

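Call:
send_rows([
  {"offset": [0,0,0],"turn": -10,"jaw": 0},
  {"offset": [0,0,0],"turn": -20,"jaw": 0},
  {"offset": [0,0,0],"turn": -30,"jaw": 0},
  {"offset": [0,0,0],"turn": -40,"jaw": 0},
  {"offset": [0,0,0],"turn": -50,"jaw": 0},
  {"offset": [0,0,0],"turn": -60,"jaw": 0},
  {"offset": [0,0,0],"turn": -70,"jaw": 0},
  {"offset": [0,0,0],"turn": -80,"jaw": 0},
  {"offset": [0,0,0],"turn": -90,"jaw": 0},
  {"offset": [0,0,0],"turn": -100,"jaw": 0},
  {"offset": [0,0,0],"turn": -110,"jaw": 0},
  {"offset": [0,0,0],"turn": -120,"jaw": 0},
  {"offset": [0,0,0],"turn": -130,"jaw": 0},
  {"offset": [0,0,0],"turn": -140,"jaw": 0},
  {"offset": [0,0,0],"turn": -150,"jaw": 0},
  {"offset": [0,0,0],"turn": -160,"jaw": 0},
  {"offset": [0,0,0],"turn": -170,"jaw": 0},
  {"offset": [0,0,0],"turn": -179.8,"jaw": 0},
  {"offset": [0,0,0],"turn": -179.8,"jaw": 0},
])

```text
time_s: 25.58
ee_pos: [0.6582, 0.0504, 0.2462]
eef_rot: [[-0.798, -0.602, -0.002], [-0.602, 0.798, 0.0], [0.001, 0.001, -1.0]]
ft_force: [0.2, 0.3, -0.1]
gripper_width: 0.997
```

Run:
```python
from h import *
s=sense();print(s["ft_force"],s["wrist_torque"],s["ee_pos"],s["qpos"])
cam("wrist","w10")
f=lambda i,k:cv2.resize(i,None,fx=k,fy=k,interpolation=cv2.INTER_CUBIC)
cv2.imwrite("pics/w10c.png",f(cv2.imread("pics/w10.png")[130:330,220:420],2.5))
W=ld("w10")
for X in[(.6586,.0505,.195),(.6586,.0505,.139)]:print(proj(W,X))
```

```text
[ 0.2182843   0.34337834 -0.13992818] [ 0.02131975 -0.04528859  0.00503476] [0.65824924 0.0504143  0.24624672] [-1.22723692e+00  1.91134642e+01  4.69956717e+00  7.56872625e+01
  1.79465069e-04 -1.28267483e+02]
[317.57282725 221.90273173]
[317.46114731 195.40365028]
```

View pics/w10c.png

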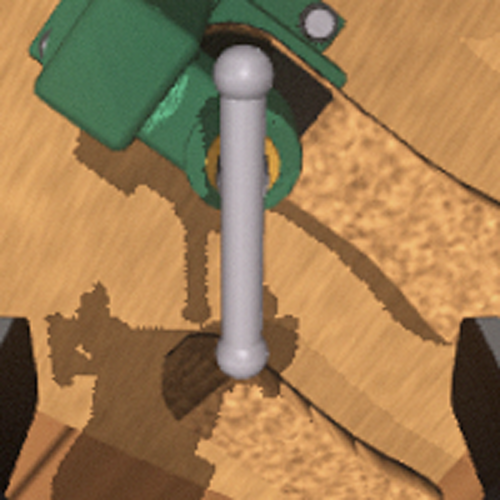

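Call:
send_rows([
  {"offset": [0,0,25],"turn": 0,"jaw": 0},
  {"offset": [0,0,50],"turn": 0,"jaw": 0},
  {"offset": [0,0,64],"turn": 0,"jaw": 0},
  {"offset": [0,0,69],"turn": 0,"jaw": 0},
  {"offset": [0,0,69],"turn": 0,"jaw": 0},
  {"offset": [0,0,69],"turn": 0,"jaw": 120},
  {"offset": [0,0,69],"turn": 0,"jaw": 180},
  {"offset": [0,0,69],"turn": 0,"jaw": 255},
  {"offset": [0,0,69],"turn": 0,"jaw": 255},
  {"offset": [0,0,69],"turn": 0,"jaw": 255},
  {"offset": [0,0,69],"turn": 0,"jaw": 255},
  {"offset": [0,0,69],"turn": 0,"jaw": 255},
  {"offset": [0,0,69],"turn": 0,"jaw": 255},
])

```text
time_s: 27.25
ee_pos: [0.6589, 0.0504, 0.1787]
eef_rot: [[-0.797, -0.604, 0.0], [-0.604, 0.797, 0.0], [-0.0, -0.0, -1.0]]
ft_force: [-1.2, -0.8, 3.9]
gripper_width: 0.118
```

```bash
python3 -c "
from h import *
s=sense();print(s['ft_force'],s['wrist_torque'],s['qpos'][5])"
```

```text
[-1.20653167 -0.77741094  3.91429873] [ 0.00689361  0.21219432 -0.12295275] -128.37677506612917
```

Call:
send_rows([
  {"offset": [0,0,0],"turn": 6,"jaw": 255},
  {"offset": [0,0,0.3],"turn": 14,"jaw": 255},
  {"offset": [0,0,0.7],"turn": 22,"jaw": 255},
  {"offset": [0,0,1.1],"turn": 30,"jaw": 255},
])

```text
time_s: 27.75
ee_pos: [0.6589, 0.0504, 0.1771]
eef_rot: [[-0.993, -0.121, 0.0], [-0.121, 0.993, -0.0], [-0.0, -0.0, -1.0]]
ft_force: [-0.5, 0.4, 1.3]
gripper_width: 0.113
```

```bash
python3 -c "
from h import *
s=sense();print(s['ft_force'],s['wrist_torque'],s['qpos'][5])"
```

```text
[-0.49407244  0.35831415  1.25103889] [ 0.00643657 -0.00041182  0.11982547] -98.15282097724057
```

Call:
send_rows([
  {"offset": [0,0,0.2],"turn": 4,"jaw": 255},
  {"offset": [0,0,0.5],"turn": 9,"jaw": 255},
])

```text
time_s: 28.0
ee_pos: [0.6589, 0.0504, 0.1766]
eef_rot: [[-0.999, 0.034, 0.0], [0.034, 0.999, -0.0], [-0.0, -0.0, -1.0]]
ft_force: [0.0, 0.4, 2.5]
gripper_width: 0.113
```

```bash
cat > q.py <<'E'
from h import *
s=sense();print(s['time_s'],s['ft_force'].round(1),"Mz %.3f"%s['wrist_torque'][2],"J6 %.2f"%s['qpos'][5],s['ee_pos'][2])
E
python3 q.py
```

```text
28.0 [0.  0.4 2.5] Mz 0.213 J6 -89.27 0.176591193517926
```

Call:
send_rows([
  {"offset": [0,0,0.2],"turn": 4,"jaw": 255},
  {"offset": [0,0,0.5],"turn": 9,"jaw": 255},
])

```text
time_s: 28.25
ee_pos: [0.6589, 0.0504, 0.1761]
eef_rot: [[-0.982, 0.19, 0.0], [0.19, 0.982, -0.0], [-0.0, -0.0, -1.0]]
ft_force: [-1.3, -0.0, 2.3]
gripper_width: 0.117
```

```bash
python3 q.py
```

```text
28.25 [-1.3 -0.   2.3] Mz 0.219 J6 -80.28 0.176146247033457
```

Call:
send_rows([
  {"offset": [0,0,0.2],"turn": 4,"jaw": 255},
  {"offset": [0,0,0.5],"turn": 9,"jaw": 255},
])

```text
time_s: 28.5
ee_pos: [0.6589, 0.0504, 0.1757]
eef_rot: [[-0.94, 0.341, 0.0], [0.341, 0.94, -0.0], [-0.0, -0.0, -1.0]]
ft_force: [-0.8, -0.2, 2.0]
gripper_width: 0.116
```

```bash
python3 q.py
```

```text
28.5 [-0.8 -0.2  2. ] Mz 0.297 J6 -71.30 0.17568903659919383
```

Call:
send_rows([
  {"offset": [0,0,0.2],"turn": 4,"jaw": 255},
  {"offset": [0,0,0.5],"turn": 9,"jaw": 255},
])

```text
time_s: 28.75
ee_pos: [0.6589, 0.0504, 0.1752]
eef_rot: [[-0.875, 0.483, 0.0], [0.483, 0.875, -0.0], [-0.0, -0.0, -1.0]]
ft_force: [-1.6, -0.2, 2.4]
gripper_width: 0.114
```

```bash
python3 q.py
```

```text
28.75 [-1.6 -0.2  2.4] Mz 0.420 J6 -62.31 0.17524501572111648
```

Call:
send_rows([
  {"offset": [0,0,0.2],"turn": 4,"jaw": 255},
  {"offset": [0,0,0.5],"turn": 9,"jaw": 255},
])

```text
time_s: 29.0
ee_pos: [0.6589, 0.0504, 0.1748]
eef_rot: [[-0.789, 0.614, 0.0], [0.614, 0.789, -0.0], [-0.0, -0.0, -1.0]]
ft_force: [-1.5, -0.6, 2.6]
gripper_width: 0.112
```

```bash
python3 q.py
```

```text
29.0 [-1.5 -0.6  2.6] Mz 0.428 J6 -53.32 0.17476589301994744
```

Call:
send_rows([
  {"offset": [0,0,0.2],"turn": 4,"jaw": 255},
  {"offset": [0,0,0.5],"turn": 9,"jaw": 255},
])

```text
time_s: 29.25
ee_pos: [0.6588, 0.0504, 0.1743]
eef_rot: [[-0.683, 0.73, 0.0], [0.73, 0.683, -0.0], [-0.0, -0.0, -1.0]]
ft_force: [-0.9, 0.3, 3.7]
gripper_width: 0.114
```

```bash
python3 q.py
```

```text
29.25 [-0.9  0.3  3.7] Mz 0.491 J6 -44.33 0.1743056113019577
```

Call:
send_rows([
  {"offset": [0,0,0.2],"turn": 5,"jaw": 255},
  {"offset": [0,0,0.5],"turn": 10,"jaw": 255},
])

```text
time_s: 29.5
ee_pos: [0.6589, 0.0504, 0.1738]
eef_rot: [[-0.547, 0.837, 0.0], [0.837, 0.547, -0.0], [-0.0, -0.0, -1.0]]
ft_force: [-0.0, -0.7, 2.7]
gripper_width: 0.116
```

```bash
python3 q.py
```

```text
29.5 [-0.  -0.7  2.7] Mz 0.632 J6 -34.35 0.1737889152213312
```

Call:
send_rows([
  {"offset": [0,0,0],"turn": 0,"jaw": 255},
])

```text
time_s: 29.62
ee_pos: [0.6589, 0.0504, 0.1738]
eef_rot: [[-0.548, 0.836, 0.0], [0.836, 0.548, -0.0], [-0.0, 0.0, -1.0]]
ft_force: [-1.5, -0.2, 2.2]
gripper_width: 0.113
```

```bash
python3 q.py
```

```text
29.625 [-1.5 -0.2  2.2] Mz 0.255 J6 -34.48 0.1738161236623774
```

Call:
send_rows([
  {"offset": [0,0,0],"turn": 0,"jaw": 255},
])

```text
time_s: 29.75
ee_pos: [0.6589, 0.0504, 0.1738]
eef_rot: [[-0.548, 0.836, 0.0], [0.836, 0.548, -0.0], [-0.0, 0.0, -1.0]]
ft_force: [-1.2, 0.3, 2.9]
gripper_width: 0.109
```

```bash
python3 q.py
```

```text
29.75 [-1.2  0.3  2.9] Mz 0.263 J6 -34.47 0.17380115345320774
```

Call:
send_rows([
  {"offset": [0,0,0.2],"turn": 5,"jaw": 255},
  {"offset": [0,0,0.5],"turn": 9,"jaw": 255},
])

```text
time_s: 30.0
ee_pos: [0.6589, 0.0504, 0.1734]
eef_rot: [[-0.409, 0.912, 0.0], [0.912, 0.409, -0.0], [-0.0, 0.0, -1.0]]
ft_force: [-1.1, 0.2, 3.0]
gripper_width: 0.112
```

```bash
python3 q.py
```

```text
30.0 [-1.1  0.2  3. ] Mz 0.714 J6 -25.39 0.17336813108557508
```

Call:
send_rows([
  {"offset": [0,0,0],"turn": 0,"jaw": 255},
  {"offset": [0,0,0],"turn": 0,"jaw": 255},
])

```text
time_s: 30.25
ee_pos: [0.6589, 0.0504, 0.1733]
eef_rot: [[-0.41, 0.912, 0.0], [0.912, 0.41, 0.0], [-0.0, 0.0, -1.0]]
ft_force: [-0.8, -0.0, 3.3]
gripper_width: 0.117
```

```bash
python3 q.py
```

```text
30.25 [-0.8 -0.   3.3] Mz 0.397 J6 -25.46 0.17333002690136862
```

Call:
send_rows([
  {"offset": [0,0,0],"turn": 0,"jaw": 255},
])

```text
time_s: 30.38
ee_pos: [0.6588, 0.0504, 0.1733]
eef_rot: [[-0.41, 0.912, 0.0], [0.912, 0.41, 0.0], [-0.0, 0.0, -1.0]]
ft_force: [-1.4, -0.5, 3.7]
gripper_width: 0.116
```

```bash
python3 q.py
```

```text
30.375 [-1.4 -0.5  3.7] Mz 0.418 J6 -25.42 0.17329960052815627
```

Call:
send_rows([
  {"offset": [0,0,0],"turn": 0,"jaw": 150},
  {"offset": [0,0,0],"turn": 0,"jaw": 60},
  {"offset": [0,0,0],"turn": 0,"jaw": 0},
  {"offset": [0,0,0],"turn": 0,"jaw": 0},
  {"offset": [0,0,0],"turn": 0,"jaw": 0},
  {"offset": [0,0,0],"turn": 0,"jaw": 0},
  {"offset": [0,0,0],"turn": 0,"jaw": 0},
  {"offset": [0,0,-20],"turn": 0,"jaw": 0},
  {"offset": [0,0,-50],"turn": 0,"jaw": 0},
  {"offset": [0,0,-80],"turn": 0,"jaw": 0},
  {"offset": [0,0,-90],"turn": 0,"jaw": 0},
  {"offset": [0,0,-90],"turn": 0,"jaw": 0},
])

```text
time_s: 31.88
ee_pos: [0.6591, 0.0504, 0.2636]
eef_rot: [[-0.409, 0.912, 0.001], [0.912, 0.409, -0.0], [-0.001, 0.001, -1.0]]
ft_force: [0.2, 0.0, -0.5]
gripper_width: 1.003
```

Run:
```python
from h import *
s=sense();print(s["ft_force"],s["wrist_torque"],s["ee_pos"],s["qpos"])
cam("wrist","w11");cam("side","side11");cam("top","top11")
f=lambda i,k:cv2.resize(i,None,fx=k,fy=k,interpolation=cv2.INTER_CUBIC)
a=f(cv2.imread("pics/w11.png")[130:330,220:420],2);b=f(cv2.imread("pics/side11.png")[130:300,200:400],2)
cv2.imwrite("pics/w11c.png",np.hstack([a[:340],b[:340]]))
```

```text
[ 0.20823216  0.0129814  -0.4923901 ] [-0.01484908 -0.00824033  0.01797887] [0.65913302 0.0503996  0.26363539] [-1.22655725e+00  1.87083353e+01  6.22040630e+00  7.74387876e+01
 -5.24040701e-04 -2.53810970e+01]
```

View pics/w11c.png

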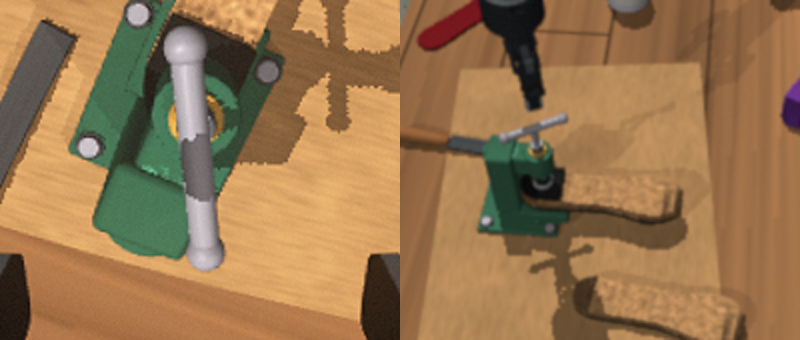

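View pics/top11.png

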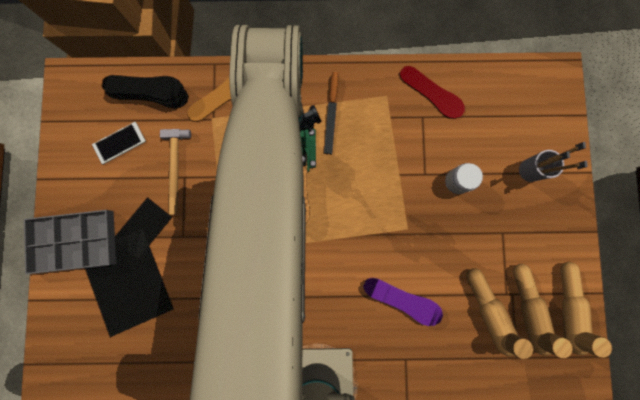

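Call:
send_rows([
  {"offset": [0,0,-30],"turn": 0,"jaw": 0},
  {"offset": [20,-20,-50],"turn": 0,"jaw": 0},
  {"offset": [0,-60,-60],"turn": 0,"jaw": 0},
  {"offset": [-60,-110,-60],"turn": 0,"jaw": 0},
  {"offset": [-120,-150,-60],"turn": 0,"jaw": 0},
  {"offset": [-180,-170,-60],"turn": 0,"jaw": 0},
  {"offset": [-220,-180,-60],"turn": 0,"jaw": 0},
  {"offset": [-240,-180,-60],"turn": 0,"jaw": 0},
  {"offset": [-240,-180,-60],"turn": 0,"jaw": 0},
  {"offset": [-240,-180,-60],"turn": 0,"jaw": 0},
])

```text
time_s: 33.28
ee_pos: [0.5922, -0.2413, 0.3222]
eef_rot: [[-0.41, 0.912, -0.002], [0.912, 0.41, 0.001], [0.002, -0.001, -1.0]]
ft_force: [0.3, -0.3, 0.5]
gripper_width: 1.001
```

Run:
```python
from h import *
cam("side","side12");cam("top","top12")
f=lambda i,k:cv2.resize(i,None,fx=k,fy=k,interpolation=cv2.INTER_CUBIC)
a=f(cv2.imread("pics/top12.png")[90:270,200:400],2);b=f(cv2.imread("pics/side12.png")[130:310,190:390],2)
cv2.imwrite("pics/f12.png",np.hstack([a,b]))
t0=cv2.imread("pics/top1.png");t1=cv2.imread("pics/top12.png")
cv2.imwrite("pics/d12.png",np.hstack([t0,t1])[50:330] if False else cv2.resize(cv2.absdiff(t0,t1)*3,None,fx=1,fy=1))
```

```text
(no output)
```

View pics/f12.png

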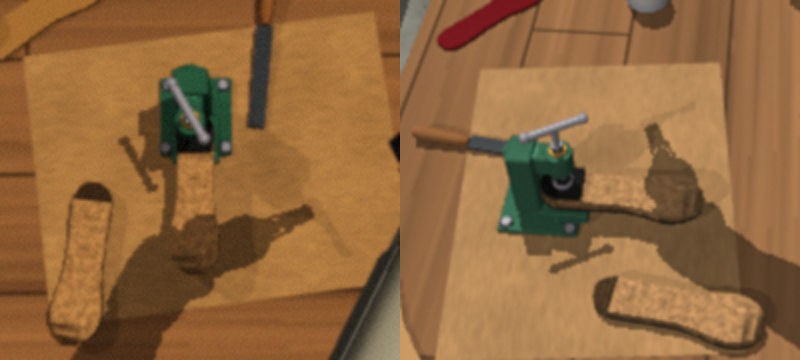

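View pics/d12.png

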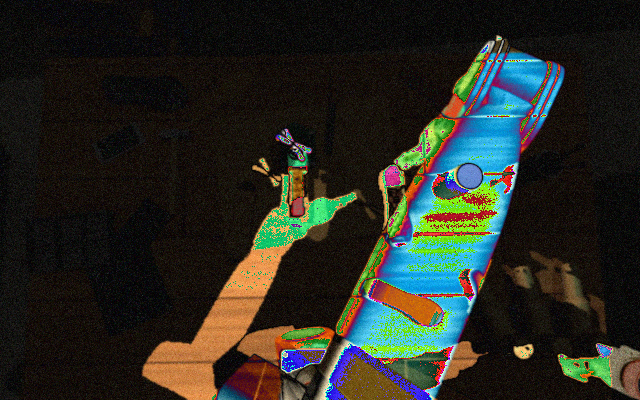

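```bash
python3 -c "
from cell import sign_off
print(sign_off())"
```

```text
the job is handed in; nothing more can be done
None
```

The sole with the rubber heel lift is clamped in the press, home against the upright, and I handed the job in at about 33 s of the 72 s allowed.

**What I did:**
- I gripped the sole by its waist, laid it on the bed and slid it forward. It stopped against the upright at about 10 N.
- I turned the T-handle down about 215° in two grips, then opened the gripper and moved the arm clear.

**Clamp, by feel:**
- While turning, the torque rose from 0.12 N m free to 0.71 N m at the end. I judged that the foot began to bear at about 170°.
- Held still, the last reading was 0.41 N m, above the 0.25 to 0.3 you gave for a firm clamp. The turning torque was slightly under 0.75. I judged it firm and well short of crushing.
- The turning torque rose more slowly than the stated 1 N m per rad, so the clamp level is only known roughly.
- After release the bar lay about 6° behind the gripper's angle, from give in the grip. By the two views I used, the screw finished about 211 to 215° from its start.

**Last pictures:** In the top and side views the lift is under the foot and the heel is against the upright. The other sole, the hammer and the rasp show no change from the start. In the last top view the arm hid the tin, but I saw it in place in the view just before, and the arm's final move passed well above it.

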